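Put four carvings on their own stands

TASK

The four wood carvings have been put on one another's stands. Move each to the middle of the stand whose shape matches its foot (round, square, oblong or four-lobed), turned so that foot and stand line up; each stand holds only one carving, so first park one in the middle of the empty log slice, let go of it there, and use the slice again if you need to. Keep every carving upright, and leave the slice empty at the end.

Things in the scene. Friction and masses are not known exactly. Their poses are not given: they have to be found in the camera images.
- gourd: Carving of a bottle gourd, round all the way up: Pale wood, loose, about 0.2 kg. Origin: centre of its underside, z up. Foot disc 68 mm across, 8 mm thick; lower bulb 64 mm across at 24 to 36 mm up; waist 28 mm; upper bulb 40 mm across with a straight-sided band from 66 to 86 mm up (grip here); top of the stem at 106 mm.
- tower: Carving of a small square tower: Pale wood, loose, about 0.2 kg. Origin: centre of its underside, z up. Square foot 66 x 66 mm, 10 mm thick; square shaft 40 x 40 mm from 10 to 70 mm up (grip here); stepped roof and ball above it, up to 101 mm. x and y are square to its sides.
- duck: Carving of a duck on an oblong foot: Pale wood, loose, about 0.2 kg. Origin: centre of its underside, z up. Foot 104 mm along x, 52 mm along y, 10 mm thick; body 78 mm along x and 36 mm wide along y, from 10 to 52 mm up, flat flanks from 19 to 43 mm up (grip across y, at x = 0); head at +x up to 79 mm high, its back 19 mm from the origin in x; tail at -x up to 56 mm high.
- finial: Carving of a cross-shaped finial on a foot with four round lobes: Pale wood, loose, about 0.2 kg. Origin: centre of its underside, z up. Foot 70 mm from lobe tip to lobe tip, 10 mm thick; shaft of plus-shaped plan, its arms along x and y, 44 mm from end face to end face, end faces 20 mm wide, from 10 to 72 mm up (grip two end faces that face away from each other); ball on top up to 89 mm.
- stand_round: Round stand, 112 mm across. The gourd belongs on it. Dark wood stand, fixed to the bench, 30 mm high, flat top. Origin: centre of its underside, z up. 
- stand_square: Square stand, 104 x 104 mm, x and y square to its sides. The tower belongs on it. Dark wood stand, fixed to the bench, 30 mm high, flat top. Origin: centre of its underside, z up. 
- stand_oblong: Oblong stand, 140 mm along x, 80 mm along y. The duck belongs on it, lengthways, head towards either end. Dark wood stand, fixed to the bench, 30 mm high, flat top. Origin: centre of its underside, z up. 
- stand_lobed: Flower-shaped stand with four round lobes along x and y, 120 mm from lobe tip to lobe tip. The finial belongs on it, lobes over lobes. Dark wood stand, fixed to the bench, 30 mm high, flat top. Origin: centre of its underside, z up. 
- slice: Round slice of a log with dark bark round a pale sawn face, fixed to the bench, 140 mm across, 30 mm high (the pale face, 128 mm across). Empty at the start. Origin: centre of its underside, z up.
There are look-alikes about, which are no part of the job. What is shaped like the stand_round but green is not meant.

How it is judged (in metres and radians):
On the way:
1. a carving has been parked, upright and let go, on the log slice (centre within 35 mm of the slice's centre) (((horizontal distance between gourd and slice below 0.035 m and z of gourd in the frame of slice between 0.026 and 0.034 m and angle between gourd's own z axis and vertical below 0.1 rad and linear speed of gourd below 0.02 m/s and contact force between gourd and the fingers below 0.05 N) or (horizontal distance between tower and slice below 0.035 m and z of tower in the frame of slice between 0.026 and 0.034 m and angle between tower's own z axis and vertical below 0.1 rad and linear speed of tower below 0.02 m/s and contact force between tower and the fingers below 0.05 N) or (horizontal distance between duck and slice below 0.035 m and z of duck in the frame of slice between 0.026 and 0.034 m and angle between duck's own z axis and vertical below 0.1 rad and linear speed of duck below 0.02 m/s and contact force between duck and the fingers below 0.05 N) or (horizontal distance between finial and slice below 0.035 m and z of finial in the frame of slice between 0.026 and 0.034 m and angle between finial's own z axis and vertical below 0.1 rad and linear speed of finial below 0.02 m/s and contact force between finial and the fingers below 0.05 N))), for 0.2 s.
At the end, for the whole second after the job is handed in: Each carving stands upright, let go and at rest on its own stand, centred within 12 mm; tower, duck and finial lined up with their stands within 0.26 rad (tower and finial at any quarter turn, duck either way round, gourd any turn). So the slice is empty (horizontal distance between gourd and stand_round below 0.012 m and z of gourd in the frame of stand_round between 0.026 and 0.034 m and angle between each of gourd, tower, duck, finial's own z axis and vertical below 0.1 rad and linear speed of each of gourd, tower, duck, finial below 0.02 m/s and contact force between each of gourd, tower, duck, finial and the fingers below 0.05 N and horizontal distance between tower and stand_square below 0.012 m and z of tower in the frame of stand_square between 0.026 and 0.034 m and (angle between the x axis of tower and the x axis of stand_square, either way round below 0.26 rad or angle between the x axis of tower and the y axis of stand_square, either way round below 0.26 rad) and horizontal distance between duck and stand_oblong below 0.012 m and z of duck in the frame of stand_oblong between 0.026 and 0.034 m and angle between the x axis of duck and the x axis of stand_oblong, either way round below 0.26 rad and horizontal distance between finial and stand_lobed below 0.012 m and z of finial in the frame of stand_lobed between 0.026 and 0.034 m and (angle between the x axis of finial and the x axis of stand_lobed, either way round below 0.26 rad or angle between the x axis of finial and the y axis of stand_lobed, either way round below 0.26 rad)); the robot touches nothing.
It fails at once if a carving is tipped over (leans more than 0.6 rad) (angle between any of gourd, tower, duck, finial's own z axis and vertical above 0.6 rad).
It also fails if it takes over 131 s, if anything falls off the work surface, if the arm or the gripper's body presses on something with over 40 N, if the wrist force passes 120 N, or if a joint passes its speed limit or range.

ROBOT

A 6-joint arm with a two-finger parallel gripper is mounted at the origin on the work surface. World frame = base frame: x ahead of the robot, y to its left, z up, the work surface at z = 0. Lengths are in m, angles in degrees, forces in N, time in s.
With the tool pointing down it reaches from about 0.4 to 0.825 m from the base axis. Payload 7 kg.
Tool frame: the origin (TCP) lies between the finger pads; the fingertips stand 19 mm ahead of it and the grasp point (between the pads) is the TCP; z points along the fingers, y is the line along which they close (so a half turn about z gives the same grasp; the last joint's range is limited). The gripper opens to 88 mm and grips with 3 to 60 N. Pads are 19 mm wide; open, the fingers measure 130 mm over their backs; the gripper's body (78 mm by 193 mm) begins 47 mm behind the grasp point.
Start: joints at [79.991, 20.546, 0.682, 0, -70.136, -16.507], TCP at [0.301, 0.604, 0.246] pointing down, gripper open.
Joint ranges: [-176.03, 176.03], [-82.01, 121.73], [-58.28, 71.71], [-173.87, 95.51], [-174.79, -0.11], [-173.66, 173.66]. Speed limits (degrees/s): [136.94, 136.94, 172.46, 180, 180, 180].

INTERFACE

Orientations are given as [roll, pitch, yaw] about the fixed x, y, z axes, in that order (R = Rz(yaw) Ry(pitch) Rx(roll)).
In Python, from plant import r gives the robot as it stands. The module is installed in compiled form; this text tells all that it offers.
- The arm moves only by the shell command python3 -m pendant 'ROWS' [OPENING] [FORCE]. ROWS is JSON, a list of rows, each a list of 6 numbers: the shift along the tool's x, y, z in mm, then the turn, a rotation vector about the tool's x, y, z in rad. In form: [[tx, ty, tz, wx, wy, wz], ...]. A call has 1 to 20 rows; each row is the pose to reach, as a shift and turn from the pose commanded when the call began, along the tool's axes at that moment; what a row does not reach only later rows make up. A row lasts 1/8 s, in which the tool goes at most 62.5 mm and 10.7 degrees, less where a joint would pass 70% of its speed; a pose out of reach is approached as far as the arm can. A call with a gripper value outside its range is refused whole. OPENING is the finger opening in mm, from 0 to 87.6, set as the call begins (- or left out, the last holds). The fingers move at their own pace and stop on an object; FORCE is the grip in N (left out, the last holds). Time passes only in rows, so rows that repeat a pose let the fingers close. It gives the time, the measured TCP pose, the force, the opening and the grip force at its end, in the units of the state.
- r.get_state(): the state, without advancing time (a new reading comes with each control period).
- r.capture(name): name is "side" or "top" or "wrist"; returns the picture (480x640x3 uint8, red, green, blue); there is no depth.
- r.camera_params(name): a dict with "mtx" (3x3 intrinsics, pixels), "rvec" (rotation vector, rad) and "tvec" (3), from world to camera coordinates, as OpenCV has them; the wrist camera has in their place "mount" (4x4, takes a point from camera to tool coordinates, whose origin is the TCP and whose axes are the flange's). Camera axes: x right, y down, z forward; pixel columns grow to the right and rows downward; lengths in m; the calibration is good to about 2 mm. A picture is of the moment at which its call begins: read the wrist's pose just before it. camera_params takes no time and is no camera call.
- r.close_job(): hands the job in; it is judged then, once.
The state is a dict: "time_s": time; "joints": joint angles; "qd": joint speeds; "joint_torque": joint torques, N m; "tcp_pos": TCP position; "eef_rot": TCP orientation; "contact_force": force on the tool from outside, world axes, zero at the start; "moment": the same for the moment, N m; "gripper_width": finger opening in m; "gripper_force": force on a finger pad.
Only numpy, scipy, OpenCV 4.12 (cv2) and the standard library are available. Lean on these libraries where they do the work, as an engineer would, in place of code of your own. Each camera call takes 0.05 s, during which the arm holds its last target. There are 200 camera calls.

## Working session

There is one attempt and no reset: what is moved stays moved. The work goes in short steps, Python scripts to look and compute and a shell command to move; the robot and the scene stay as the last step left them, time stands still between calls to the robot, and variables do not carry over. Pictures are saved under pics/ and viewed, at most 14 in all, crops included, and the job is handed in when it is done.

```bash
mkdir -p pics
python3 - <<'E'
from plant import r
import cv2,numpy as np
for n in ("top","side"):
    cv2.imwrite(f"pics/{n}0.png",r.capture(n)[:,:,::-1])
    p=r.camera_params(n);R=cv2.Rodrigues(np.array(p['rvec']))[0];print(n,np.round(p['mtx'],1).tolist(),(-R.T@np.ravel(p['tvec'])).round(3),R.round(2).tolist())
print(np.round(r.camera_params("wrist")['mount'],3).tolist(),np.round(r.camera_params("wrist")['mtx'],1).tolist());s=r.get_state();print(s)
E
```

```text
top [[436.1, 0.0, 322.6], [0.0, 436.1, 232.0], [0.0, 0.0, 1.0]] [ 0.347 -0.039  0.866] [[-0.01, -1.0, -0.02], [-0.99, 0.01, -0.15], [0.15, 0.02, -0.99]]
side [[496.8, 0.0, 325.0], [0.0, 496.8, 243.1], [0.0, 0.0, 1.0]] [-0.074 -0.531  0.659] [[0.67, -0.74, -0.02], [-0.49, -0.42, -0.76], [0.56, 0.52, -0.65]]
[[-0.001, -0.969, -0.246, 0.065], [1.0, -0.001, -0.001, 0.001], [0.001, -0.246, 0.969, -0.139], [0.0, 0.0, 0.0, 1.0]] [[420.3, 0.0, 321.3], [0.0, 420.3, 241.8], [0.0, 0.0, 1.0]]
{'time_s': 0.1, 'joints': array([ 7.99903146e+01,  2.05864646e+01,  6.38087821e-01, -1.59060303e-02,
       -7.01355477e+01, -1.65074649e+01]), 'qd': array([ 0.05442269, -0.11497624,  0.12067333,  0.05027459, -0.05733817,
       -0.09471566]), 'joint_torque': array([-6.45141772e-04, -5.84163952e+01,  2.93754315e+01,  7.01553002e+00,
        1.02662118e-02, -4.93181142e-05]), 'tcp_pos': array([0.30120714, 0.6036087 , 0.24472479]), 'eef_rot': array([ 1.79915286e+02, -9.51110437e-03, -2.65225590e+01]), 'contact_force': array([0.00775995, 0.34702741, 0.25826831]), 'moment': array([-0.03833075,  0.00537701, -0.05554236]), 'gripper_force': 0.0, 'gripper_width': 0.08793655710599091}
```

View pics/top0.png

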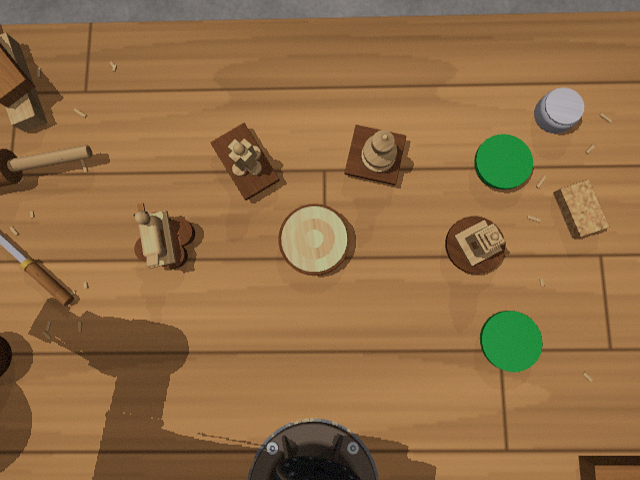

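View pics/side0.png

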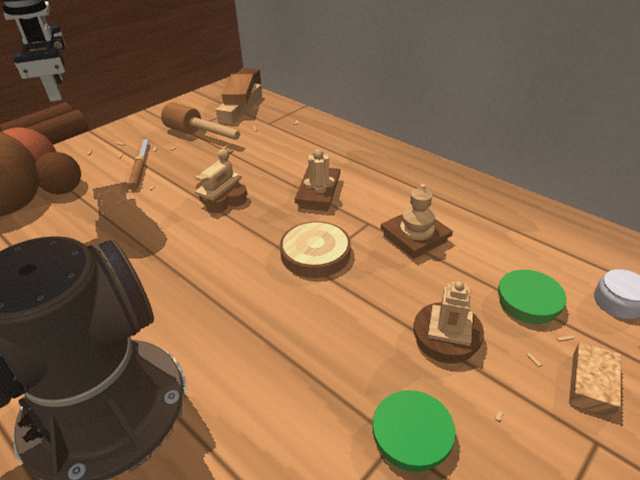

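The top view shows:
- finial on the oblong stand (245,160)
- gourd on the square stand (377,155)
- tower on the dark round stand (475,245)
- duck on the lobed stand (160,240)
- empty slice (315,240)

There are three candidates for the round stand: green discs at (504,162) and (512,341), and the dark one at (475,245). Only the dark wood one fits. I'll confirm it in an enlarged crop and segment the scene.

```bash
cat > h.py <<'E'
import numpy as np,cv2
from plant import r
from scipy.spatial.transform import Rotation as Ro
def cam(n,st=None):
    p=r.camera_params(n);K=np.array(p['mtx'])
    if n=='wrist':
        T=np.eye(4);T[:3,:3]=Ro.from_euler('xyz',st['eef_rot'],degrees=True).as_matrix();T[:3,3]=st['tcp_pos']
        C=T@np.array(p['mount']);return K,C[:3,:3],C[:3,3]
    R=cv2.Rodrigues(np.array(p['rvec']))[0];return K,R.T,-R.T@np.ravel(p['tvec'])
def ray(c,uv):
    K,R,o=c;uv=np.atleast_2d(uv);return o,(np.c_[uv,np.ones(len(uv))]@np.linalg.inv(K).T)@R.T
def plane(c,uv,z):
    o,d=ray(c,uv);return o+d*((z-o[2])/d[:,2])[:,None]
def tri(c1,u1,c2,u2):
    a,d=ray(c1,u1);b,e=ray(c2,u2);d=d[0];e=e[0]
    s=np.linalg.lstsq(np.c_[d,-e],b-a,rcond=None)[0];p,q=a+s[0]*d,b+s[1]*e
    return (p+q)/2,np.linalg.norm(p-q)
E
python3 - <<'E'
from h import *
im=cv2.imread('pics/top0.png');cv2.imwrite('pics/crop0.png',cv2.resize(im[105:285,120:520],None,fx=2,fy=2,interpolation=cv2.INTER_CUBIC))
c=cam('top');hsv=cv2.cvtColor(im,cv2.COLOR_BGR2HSV)
for n,uv in dict(finial=(245,160),gourd=(377,155),tower=(475,245),duck=(160,240),slice=(314,239)).items():
    print(n,plane(c,uv,.03)[0].round(3),np.hypot(*plane(c,uv,.03)[0][:2]).round(3),hsv[uv[1],uv[0]])
for uv in [(470,265),(360,145),(230,170),(185,235),(300,200),(190,290)]:print(uv,hsv[uv[1],uv[0]])
E
```

```text
finial [0.62  0.129 0.03 ] 0.633 [ 21  98 172]
gourd [ 0.626 -0.134  0.03 ] 0.64 [ 17 113 142]
tower [ 0.444 -0.316  0.03 ] 0.545 [  9 135  72]
duck [0.46  0.293 0.03 ] 0.546 [ 17 118  82]
slice [ 0.459 -0.007  0.03 ] 0.459 [ 25  73 184]
(470, 265) [ 16 136  79]
(360, 145) [ 12 151 108]
(230, 170) [ 14 189 100]
(185, 235) [ 11 162 101]
(300, 200) [ 15 137 169]
(190, 290) [ 16 138 177]
```

View pics/crop0.png

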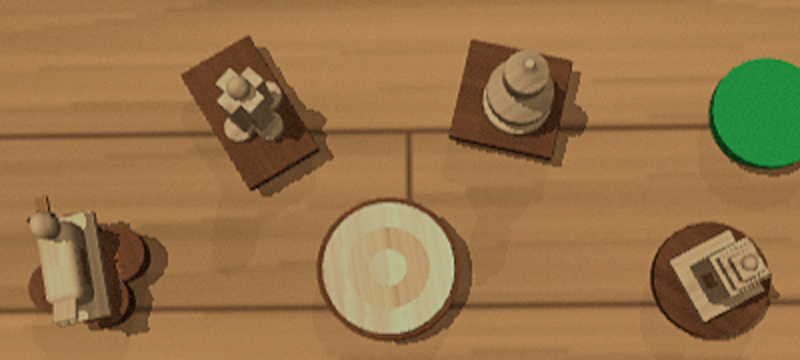

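The crop confirms that the round stand under the tower (crop 712,280) is dark wood and the disc at (765,113) is green, so the dark one is meant. Next I'll take closer views with the wrist camera.

```bash
cat >> h.py <<'E'
def go(x,y,z,yaw,st=None):
    st=st or r.get_state();R=Ro.from_euler('xyz',st['eef_rot'],degrees=True)
    t=R.inv().apply(np.array([x,y,z])-st['tcp_pos'])*1000
    d=(Ro.from_euler('xyz',[180,0,yaw],degrees=True));w=(R.inv()*d).as_rotvec()
    print('shift',t.round(1),'turn',w.round(3),'dist',np.linalg.norm(t).round())
E
python3 -c "
from h import *
go(.5,.2,.26,0)"
```

```text
shift [358.1 272.4 -14.8] turn [ 0.001  0.    -0.463] dist 450.0
```

```bash
python3 -m pendant '[[358,272,-15,0,0,-0.463],[358,272,-15,0,0,-0.463],[358,272,-15,0,0,-0.463],[358,272,-15,0,0,-0.463],[358,272,-15,0,0,-0.463],[358,272,-15,0,0,-0.463],[358,272,-15,0,0,-0.463],[358,272,-15,0,0,-0.463],[358,272,-15,0,0,-0.463],[358,272,-15,0,0,-0.463],[358,272,-15,0,0,-0.463]]' 87
python3 - <<'E'
from h import *
import pickle
s=r.get_state();im=r.capture('wrist')[:,:,::-1];cv2.imwrite('pics/w1.png',im);pickle.dump(s,open('w1.pkl','wb'))
print(s['time_s'],s['joints'].round(1),s['tcp_pos'],s['eef_rot']);go(.5,-.2,.26,0,s)
E
```

```text
time_s: 1.48
tcp_pos: [0.4998, 0.2018, 0.2604]
eef_rot: [180.0, 0.0, 0.1]
contact_force: [0.5, -0.1, -1.0]
gripper_width: 0.0872
gripper_force: 0.0
1.475 [ 42.8   7.2 -15.2  -0.  -67.7  47.3] [0.49982704 0.20182715 0.26039135] [1.79991880e+02 1.57848405e-02 1.08059180e-01]
shift [-6.000e-01  4.018e+02  4.000e-01] turn [0.    0.    0.002] dist 402.0
```

View pics/w1.png

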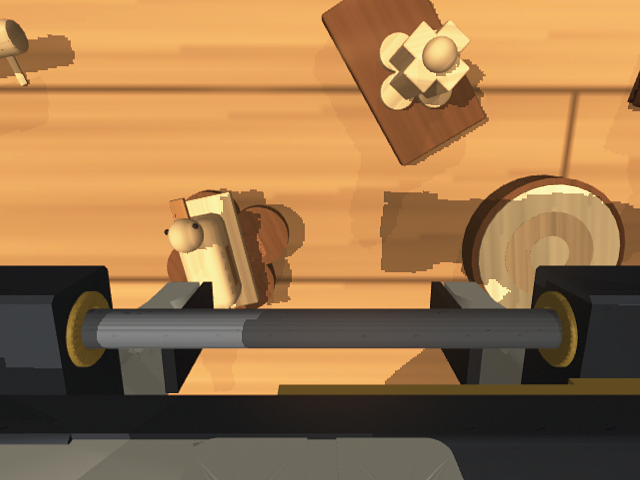

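w1 shows the finial on the oblong stand with its ball at (440,54), the duck on the lobed stand with its head at (185,235), and the slice at (545,240). I'll enlarge both carvings to read off features.

Run:
```python
import cv2,numpy as np
im=cv2.imread('pics/w1.png');f=lambda x,y,w,h:cv2.resize(im[y:y+h,x:x+w],(w*3,h*3),interpolation=cv2.INTER_CUBIC)
cv2.imwrite('pics/crop1.png',np.hstack([f(360,5,125,150),f(150,175,140,150)]))
```

```text
(no output)
```

View pics/crop1.png

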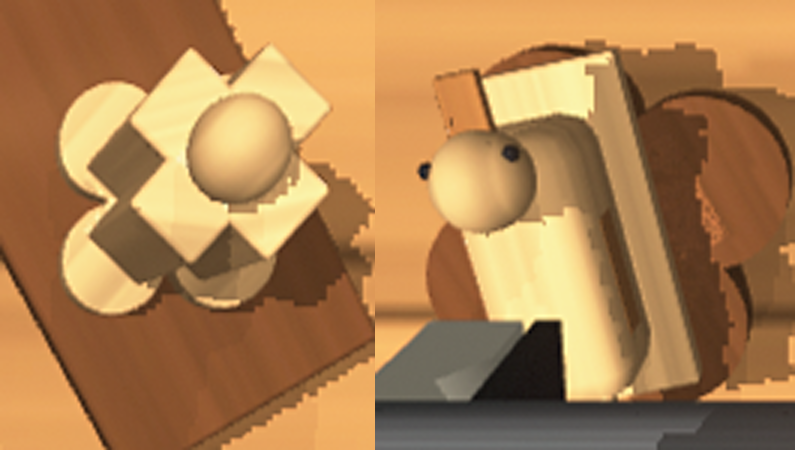

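Run:
```python
from h import *
import pickle
s=pickle.load(open('w1.pkl','rb'));w=cam('wrist',s);t=cam('top')
F=np.array([[191,48],[132,122],[132,203],[191,263],[270,262],[328,188],[331,105],[271,43]])/3+[360,5]
P=plane(w,F,.102);print(P.round(4),P.mean(0))
for i in (0,2,4,6):
    d=P[i+1]-P[i];print('endface',np.linalg.norm(d[:2]).round(4),np.degrees(np.arctan2(d[1],d[0])).round(1))
print('span',np.linalg.norm((P[0]+P[1]-P[4]-P[5])[:2])/2,np.linalg.norm((P[2]+P[3]-P[6]-P[7])[:2])/2)
print('ball',tri(w,[440,54],t,[238.5,148.5]))
D=np.array([[235,52],[327,383]])/3+[150,175];Q=plane(w,D,.04);d=Q[1]-Q[0];print('duck',Q.round(4),np.linalg.norm(d),np.degrees(np.arctan2(d[1],d[0])))
n=np.array([-d[1],d[0],0])/np.linalg.norm(d);c=Q.mean(0);print(c+n*.026,c-n*.026)
print(tri(w,D[0],t,[167.5,211]),tri(w,D[1],t,[174.5,264]))
```

```text
[[0.6363 0.1358 0.102 ]
 [0.6216 0.1478 0.102 ]
 [0.6051 0.147  0.102 ]
 [0.5925 0.1331 0.102 ]
 [0.5927 0.1155 0.102 ]
 [0.6082 0.1039 0.102 ]
 [0.625  0.1047 0.102 ]
 [0.6372 0.1187 0.102 ]] [0.61482499 0.12580887 0.102     ]
endface 0.0189 140.8
endface 0.0187 -132.3
endface 0.0193 -36.9
endface 0.0186 48.8
span 0.04288309399961947 0.04301154503316937
ball (array([0.61540376, 0.12575303, 0.10938173]), np.float64(0.0002893043514540427))
duck [[0.5172 0.2815 0.04  ]
 [0.4159 0.2588 0.04  ]] 0.10384499797079211 -167.38255411741875
[0.47225198 0.244779   0.04      ] [0.46089308 0.29552321 0.04      ]
(array([0.51688015, 0.28178052, 0.03123548]), np.float64(0.0035641082084511794)) (array([0.41319156, 0.26023989, 0.03405565]), np.float64(0.0010436134578964188))
```

```bash
python3 -c "
from h import *
go(.615,.126,.19,-40)"
```

```text
shift [115.   76.   70.4] turn [0.  0.  0.7] dist 155.0
```

```bash
python3 -m pendant '[[115,76,70,0,0,0.7],[115,76,70,0,0,0.7],[115,76,70,0,0,0.7],[115,76,70,0,0,0.7],[115,76,70,0,0,0.7],[115,76,70,0,0,0.7],[115,76,70,0,0,0.7]]' 87
python3 -c "
from h import *
go(.615,.126,.083,-40)"
```

```text
time_s: 2.4
tcp_pos: [0.6152, 0.1254, 0.1911]
eef_rot: [-180.0, -0.0, -39.9]
contact_force: [0.6, 0.3, 0.1]
gripper_width: 0.0873
gripper_force: 0.0
shift [ -0.5  -0.3 108.1] turn [-0.001 -0.     0.001] dist 108.0
```

```bash
python3 -m pendant '[[0,0,40,0,0,0],[0,0,80,0,0,0],[0,0,108,0,0,0],[0,0,108,0,0,0],[0,0,108,0,0,0]]' && python3 -m pendant '[[0,0,0,0,0,0],[0,0,0,0,0,0],[0,0,0,0,0,0],[0,0,0,0,0,0],[0,0,0,0,0,0],[0,0,0,0,0,0]]' 30 20
```

```text
time_s: 3.02
tcp_pos: [0.6161, 0.1253, 0.084]
eef_rot: [-179.9, -0.1, -40.0]
contact_force: [0.1, 1.2, 0.8]
gripper_width: 0.0869
gripper_force: 0.0
time_s: 3.78
tcp_pos: [0.6155, 0.1249, 0.0827]
eef_rot: [-180.0, -0.0, -40.1]
contact_force: [0.6, 0.7, 1.3]
gripper_width: 0.0439
gripper_force: 20.0
```

Gripped at 44 mm. Now the slice centre, from the pale face in both views.

Run:
```python
from h import *
import pickle
t=cam('top');im=cv2.imread('pics/top0.png');hsv=cv2.cvtColor(im,cv2.COLOR_BGR2HSV)
m=((hsv[...,1]<125)&(hsv[...,0]>15)&(hsv[...,2]>130)).astype(np.uint8);m[:195]=0;m[285:]=0;m[:,:265]=0;m[:,365:]=0
m=cv2.morphologyEx(m,cv2.MORPH_CLOSE,np.ones((3,3)));m=cv2.morphologyEx(m,cv2.MORPH_OPEN,np.ones((5,5)))
c=max(cv2.findContours(m,0,2)[0],key=cv2.contourArea)[:,0].astype(float)
h=plane(t,cv2.convexHull(c.astype(np.float32))[:,0],.03);print(cv2.minEnclosingCircle(h[:,:2].astype(np.float32)),cv2.minAreaRect(h[:,:2].astype(np.float32)))
# inner ring centre in both views for height
w=cam('wrist',pickle.load(open('w1.pkl','rb')))
print(tri(t,[315,239],w,[550,253]))
go(.459,-.007,.2,-40)
go(.459,-.007,.086,-40)
```

```text
((0.46071985363960266, -0.006796368397772312), 0.06468464434146881) ((0.4608212113380432, -0.0064008161425590515), (0.12602977454662323, 0.12699951231479645), 89.3027114868164)
(array([ 0.45976351, -0.00940817,  0.02660704]), np.float64(0.0004516194479303505))
shift [ -34.8  201.7 -117.4] turn [-0.    -0.    -0.002] dist 236.0
shift [-34.8 201.7  -3.4] turn [-0.    -0.    -0.002] dist 205.0
```

```bash
python3 -m pendant '[[0,0,-25,0,0,0],[0,0,-50,0,0,0],[-6,35,-55,0,0,0],[-13,80,-55,0,0,0],[-20,125,-55,0,0,0],[-28,170,-55,0,0,0],[-33,200,-55,0,0,0],[-33,200,-50,0,0,0],[-33,200,-30,0,0,0],[-33,200,-12,0,0,0],[-33,200,-4,0,0,0],[-33,200,-1,0,0,0],[-33,200,-1,0,0,0],[-33,200,-1,0,0,0]]'
```

```text
time_s: 5.52
tcp_pos: [0.4616, -0.0068, 0.084]
eef_rot: [-180.0, -0.0, -40.1]
contact_force: [0.4, 0.1, -1.6]
gripper_width: 0.0438
gripper_force: 20.0
```

```bash
python3 -m pendant '[[0,0,0,0,0,0],[0,0,0,0,0,0],[0,0,0,0,0,0],[0,0,0,0,0,0],[0,0,-40,0,0,0],[0,0,-100,0,0,0],[0,0,-116,0,0,0],[0,0,-116,0,0,0]]' 87;  python3 -c "
from h import *
go(.461,.2955,.18,12.6)"
```

```text
time_s: 6.52
tcp_pos: [0.4619, -0.0067, 0.2008]
eef_rot: [-179.8, -0.1, -40.1]
contact_force: [-0.3, -0.3, -0.1]
gripper_width: 0.0867
gripper_force: 0.0
shift [-195.3 -230.6   21.2] turn [-0.002 -0.003 -0.92 ] dist 303.0
```

```bash
python3 -m pendant '[[-195,-231,10,0,0,-0.92],[-195,-231,10,0,0,-0.92],[-195,-231,10,0,0,-0.92],[-195,-231,10,0,0,-0.92],[-195,-231,10,0,0,-0.92],[-195,-231,10,0,0,-0.92],[-195,-231,21,0,0,-0.92],[-195,-231,21,0,0,-0.92],[-195,-231,21,0,0,-0.92]]'
python3 - <<'E'
from h import *
cv2.imwrite('pics/top1.png',r.capture('top')[:,:,::-1])
s=r.get_state();w=cam('wrist',s);im=r.capture('wrist')[:,:,::-1];cv2.imwrite('pics/w2.png',im)
a=cv2.imread('pics/top1.png');cv2.imwrite('pics/v1.png',np.hstack([cv2.resize(a[100:220,180:300],(360,360)),cv2.resize(im,(440,330))[:, :] if 0 else np.pad(cv2.resize(im,(440,330)),((0,30),(0,0),(0,0)))]))
go(.461,.2955,.066,12.6)
E
```

```text
time_s: 7.65
tcp_pos: [0.4609, 0.2943, 0.1784]
eef_rot: [180.0, 0.0, 12.5]
contact_force: [-0.3, 0.0, -0.6]
gripper_width: 0.0874
gripper_force: 0.0
shift [ -0.   -0.7 112.9] turn [-0.    -0.001 -0.001] dist 113.0
```

View pics/v1.png

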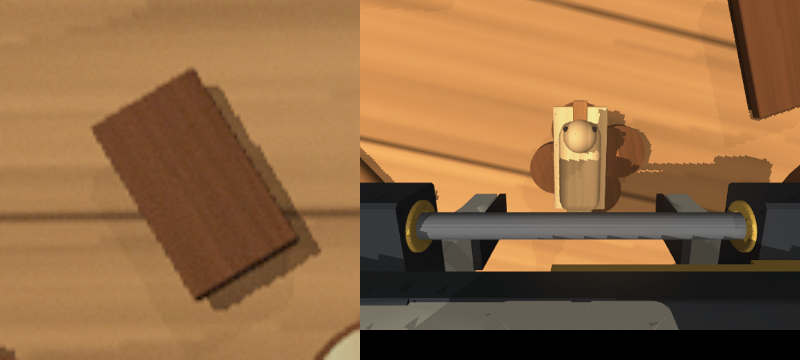

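The bare oblong stand shows in the left crop with corners near (93,127), (193,70), (297,237) and (196,295). The duck sits squarely between the fingers. Next I work out the stand pose and grip the duck.

```bash
python3 - <<'E'
from h import *
t=cam('top');P=plane(t,np.array([[93,127],[193,70],[297,238],[196,295]])/3+[180,100],.03)
im=cv2.imread('pics/top1.png');hsv=cv2.cvtColor(im,cv2.COLOR_BGR2HSV);m=((hsv[...,0]<16)&(hsv[...,2]<128)&(hsv[...,1]>150)).astype(np.uint8);m[:110]=0;m[215:]=0;m[:,:200]=0;m[:,295:]=0
m=cv2.morphologyEx(m,2,np.ones((3,3)));c=max(cv2.findContours(m,0,2)[0],key=cv2.contourArea)[:,0]
print('mask',cv2.minAreaRect(plane(t,c.astype(float),.03)[:,:2].astype(np.float32)))
print(P.round(4).tolist(),P.mean(0));E=np.roll(P,-1,0)-P;print(np.hypot(E[:,0],E[:,1]).round(3),np.degrees(np.arctan2(E[:,1],E[:,0])).round(1))
# heights of the stand corners: top vs w1 (w1 right (487,119), bottom (404,164))
import pickle;w=cam('wrist',pickle.load(open('w1.pkl','rb')))
print(tri(t,np.array([297,238])/3+[180,100],w,[487,118]),tri(t,np.array([196,295])/3+[180,100],w,[404,163]))
E
python3 -m pendant '[[0,-1,40,0,0,0],[0,-1,80,0,0,0],[0,-1,105,0,0,0],[0,-1,113,0,0,0],[0,-1,113,0,0,0],[0,-1,113,0,0,0]]' && python3 -m pendant '[[0,0,0,0,0,0],[0,0,0,0,0,0],[0,0,0,0,0,0],[0,0,0,0,0,0],[0,0,0,0,0,0],[0,0,0,0,0,0]]' 25 20
```

```text
mask ((0.6189276576042175, 0.13062609732151031), (0.14036300778388977, 0.08100676536560059), 31.083755493164062)
[[0.6575, 0.1988, 0.03], [0.6966, 0.1322, 0.03], [0.579, 0.0612, 0.03], [0.5414, 0.1274, 0.03]] [0.61860924 0.12989197 0.03      ]
[0.077 0.137 0.076 0.136] [ -59.6 -148.9  119.6   31.6]
(array([0.5791862 , 0.06143356, 0.02872273]), np.float64(0.0003629239302094273)) (array([0.54183029, 0.12881826, 0.0251115 ]), np.float64(0.0016369121291979914))
time_s: 8.5
tcp_pos: [0.4613, 0.2969, 0.0668]
eef_rot: [-179.9, -0.1, 12.6]
contact_force: [0.3, 0.0, 0.2]
gripper_width: 0.0871
gripper_force: 0.0
time_s: 9.25
tcp_pos: [0.4606, 0.2963, 0.0655]
eef_rot: [180.0, 0.0, 12.6]
contact_force: [-0.5, -0.7, 0.2]
gripper_width: 0.0361
gripper_force: 19.9
```

```bash
python3 -c "
from h import *
go(.619,.1303,.066,31.1)"
```

```text
shift [118.3 196.6  -0.4] turn [ 0.     0.    -0.323] dist 229.0
```

```bash
python3 -m pendant '[[0,0,-25,0,0,0],[0,0,-50,0,0,0],[20,35,-60,0,0,-0.05],[45,75,-60,0,0,-0.13],[70,118,-60,0,0,-0.22],[95,160,-60,0,0,-0.30],[112,187,-60,0,0,-0.323],[118,197,-60,0,0,-0.323],[118,197,-50,0,0,-0.323],[118,197,-30,0,0,-0.323],[118,197,-12,0,0,-0.323],[118,197,-4,0,0,-0.323],[118,197,-1,0,0,-0.323],[118,197,-1,0,0,-0.323],[118,197,-1,0,0,-0.323]]'
```

```text
time_s: 11.12
tcp_pos: [0.6192, 0.13, 0.0672]
eef_rot: [180.0, -0.1, 31.1]
contact_force: [-0.5, 0.0, -2.1]
gripper_width: 0.0362
gripper_force: 20.0
```

```bash
python3 -m pendant '[[0,0,0,0,0,0],[0,0,0,0,0,0],[0,0,0,0,0,0],[0,0,0,0,0,0],[0,0,-40,0,0,0],[0,0,-100,0,0,0],[0,0,-125,0,0,0],[0,0,-125,0,0,0]]' 87;  python3 - <<'E'
from h import *
cv2.imwrite('pics/top2.png',r.capture('top')[:,:,::-1])
go(.4617,-.0068,.19,-40)
t=cam('top');im=cv2.imread('pics/top2.png');hsv=cv2.cvtColor(im,cv2.COLOR_BGR2HSV);m=((hsv[...,0]<16)&(hsv[...,2]<130)&(hsv[...,1]>150)).astype(np.uint8)
m[:195]=0;m[285:]=0;m[:,:120]=0;m[:,215:]=0
m=cv2.morphologyEx(m,2,np.ones((3,3)));c=max(cv2.findContours(m,0,2)[0],key=cv2.contourArea)[:,0]
P=plane(t,c.astype(float),.03)[:,:2];M=cv2.moments(c);print(cv2.minEnclosingCircle(P.astype(np.float32)),cv2.minAreaRect(P.astype(np.float32)),plane(t,[M['m10']/M['m00'],M['m01']/M['m00']],.03))
o=P.mean(0);d=P-plane(t,[M['m10']/M['m00'],M['m01']/M['m00']],.03)[0,:2];a=np.arctan2(d[:,1],d[:,0]);ra=np.hypot(*d.T);print('lobe phase',np.degrees(np.angle((ra*np.exp(4j*a)).sum()))/4)
v=np.hstack([cv2.resize(im[190:290,110:220],(440,400)),cv2.resize(cv2.cvtColor(m*255,8)[190:290,110:220],(330,300)).repeat(1,0) if 0 else cv2.resize(cv2.cvtColor(m*255,8)[190:290,110:220],(360,400))]);cv2.imwrite('pics/v2.png',v)
E
```

```text
time_s: 12.12
tcp_pos: [0.62, 0.1304, 0.1945]
eef_rot: [180.0, -0.3, 31.1]
contact_force: [0.2, 0.2, -0.9]
gripper_width: 0.0871
gripper_force: 0.0
shift [-205.4   35.9    2.1] turn [-1.000e-03 -2.000e-03  1.241e+00] dist 209.0
((0.43807360529899597, 0.2931199073791504), 0.05022614821791649) ((0.43603697419166565, 0.2938409149646759), (0.09993461519479752, 0.045012217015028), 71.71846771240234) [[0.43191572 0.29509193 0.03      ]]
lobe phase -13.611562079365326
```

View pics/v2.png

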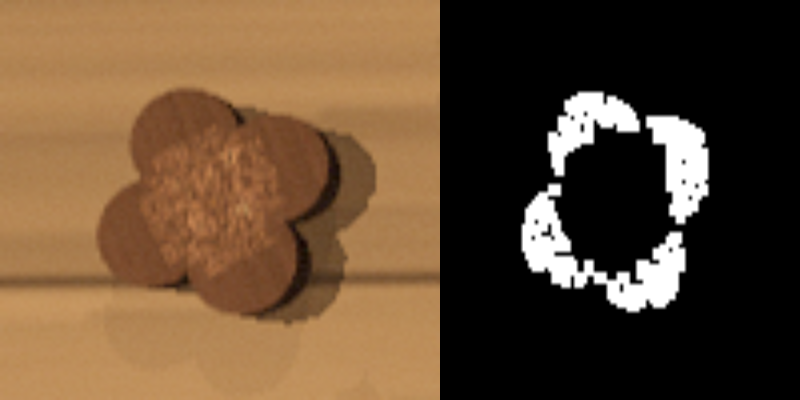

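The picture shows the bare lobed stand with a mottled middle. My mask caught only a ring of it, so I take the hull of all its pieces.

```bash
python3 - <<'E'
from h import *
t=cam('top');im=cv2.imread('pics/top2.png');hsv=cv2.cvtColor(im,cv2.COLOR_BGR2HSV);m=((hsv[...,0]<16)&(hsv[...,2]<130)&(hsv[...,2]>72)&(hsv[...,1]>150)).astype(np.uint8)
m[:195]=0;m[285:]=0;m[:,:120]=0;m[:,215:]=0
m=cv2.morphologyEx(m,2,np.ones((3,3)));m=cv2.morphologyEx(m,3,np.ones((7,7)))
c=max(cv2.findContours(m,0,2)[0],key=cv2.contourArea)[:,0]
P=plane(t,c.astype(float),.03)[:,:2].astype(np.float32)
Rr=cv2.minAreaRect(P);print(cv2.minEnclosingCircle(P),Rr)
o=np.array(cv2.minEnclosingCircle(P)[0]);d=P-o;a=np.arctan2(d[:,1],d[:,0]);ra=np.hypot(*d.T);print('phase',np.degrees(np.angle((ra*np.exp(4j*a)).sum()))/4)
L=np.array([[188,145],[275,172],[246,257],[155,232]])/4+[110,190];Q=plane(t,L,.03)[:,:2];print('lobes by eye',Q.round(4).tolist(),Q.mean(0),[np.degrees(np.arctan2(*(q-Q.mean(0))[::-1])).round(1) for q in Q])
E
python3 -m pendant '[[-205,36,2,0,0,1.24],[-205,36,2,0,0,1.24],[-205,36,2,0,0,1.24],[-205,36,2,0,0,1.24],[-205,36,2,0,0,1.24],[-205,36,2,0,0,1.24],[-205,36,2,0,0,1.24],[-205,36,2,0,0,1.24],[-205,36,2,0,0,1.24],[-205,36,2,0,0,1.24]]'
```

```text
((0.46144506335258484, 0.28602612018585205), 0.05956786498427391) ((0.46154144406318665, 0.28678253293037415), (0.09814433753490448, 0.09727849811315536), 72.84942626953125)
phase 28.002575456962376
lobes by eye [[0.4876, 0.2998], [0.4738, 0.2565], [0.4323, 0.2689], [0.4449, 0.3139]] [0.45965293 0.28477144] [np.float64(28.3), np.float64(-63.5), np.float64(-149.8), np.float64(116.8)]
time_s: 13.42
tcp_pos: [0.4618, -0.007, 0.1893]
eef_rot: [180.0, 0.0, -39.8]
contact_force: [0.2, 0.8, -0.3]
gripper_width: 0.0869
gripper_force: 0.0
```

```bash
python3 -m pendant '[[0,0,40,0,0,0],[0,0,80,0,0,0],[0,0,100,0,0,0],[0,0,106,0,0,0],[0,0,106,0,0,0],[0,0,106,0,0,0]]' && python3 -m pendant '[[0,0,0,0,0,0],[0,0,0,0,0,0],[0,0,0,0,0,0],[0,0,0,0,0,0],[0,0,0,0,0,0],[0,0,0,0,0,0]]' 30 20; python3 -c "
from h import *
go(.461,.286,.0835,-62)"
```

```text
time_s: 14.18
tcp_pos: [0.4626, -0.0067, 0.0845]
eef_rot: [-179.9, -0.1, -39.9]
contact_force: [-0.3, 0.2, 0.7]
gripper_width: 0.0869
gripper_force: 0.0
time_s: 14.92
tcp_pos: [0.4619, -0.007, 0.0835]
eef_rot: [180.0, 0.0, -39.9]
contact_force: [0.4, 0.1, 0.0]
gripper_width: 0.044
gripper_force: 20.0
shift [-188.7 -224.1    0. ] turn [0.    0.    0.385] dist 293.0
```

```bash
python3 -m pendant '[[0,0,-25,0,0,0],[0,0,-55,0,0,0],[-20,-25,-70,0,0,0.05],[-50,-60,-70,0,0,0.14],[-80,-95,-70,0,0,0.23],[-112,-133,-70,0,0,0.32],[-145,-172,-70,0,0,0.385],[-175,-208,-70,0,0,0.385],[-189,-224,-65,0,0,0.385],[-189,-224,-50,0,0,0.385],[-189,-224,-30,0,0,0.385],[-189,-224,-12,0,0,0.385],[-189,-224,-4,0,0,0.385],[-189,-224,-1,0,0,0.385],[-189,-224,-1,0,0,0.385],[-189,-224,-1,0,0,0.385]]'; python3 -m pendant '[[0,0,0,0,0,0],[0,0,0,0,0,0],[0,0,0,0,0,0],[0,0,0,0,0,0],[0,0,-40,0,0,0],[0,0,-100,0,0,0],[0,0,-130,0,0,0],[0,0,-150,0,0,0],[0,0,-170,0,0,0]]' 87; python3 -c "
from h import *
go(.5,-.17,.26,0)"
```

```text
time_s: 16.92
tcp_pos: [0.461, 0.2864, 0.0852]
eef_rot: [-179.9, 0.0, -62.0]
contact_force: [-0.0, 0.2, -0.9]
gripper_width: 0.044
gripper_force: 20.0
time_s: 18.05
tcp_pos: [0.4606, 0.2861, 0.2555]
eef_rot: [-180.0, 0.0, -62.0]
contact_force: [1.2, -0.3, 0.9]
gripper_width: 0.0871
gripper_force: 0.0
shift [421.1 179.5  -4.7] turn [-1.000e-03  0.000e+00 -1.082e+00] dist 458.0
```

```bash
python3 -m pendant '[[456,221,-55,0,0,-1.08],[456,221,-55,0,0,-1.08],[456,221,-55,0,0,-1.08],[456,221,-55,0,0,-1.08],[456,221,-55,0,0,-1.08],[456,221,-55,0,0,-1.08],[456,221,-55,0,0,-1.08],[456,221,-55,0,0,-1.08],[456,221,-55,0,0,-1.08],[456,221,-55,0,0,-1.08],[456,221,-55,0,0,-1.08],[456,221,-55,0,0,-1.08],[456,221,-55,0,0,-1.08]]'
python3 - <<'E'
from h import *
import pickle
s=r.get_state();im=r.capture('wrist')[:,:,::-1];cv2.imwrite('pics/w3.png',im);pickle.dump(s,open('w3.pkl','wb'))
cv2.imwrite('pics/top3.png',r.capture('top')[:,:,::-1])
E
```

```text
time_s: 19.68
tcp_pos: [0.48, -0.2194, 0.3097]
eef_rot: [180.0, -0.0, -0.0]
contact_force: [-0.3, 0.6, 0.1]
gripper_width: 0.0872
gripper_force: 0.0
```

View pics/w3.png

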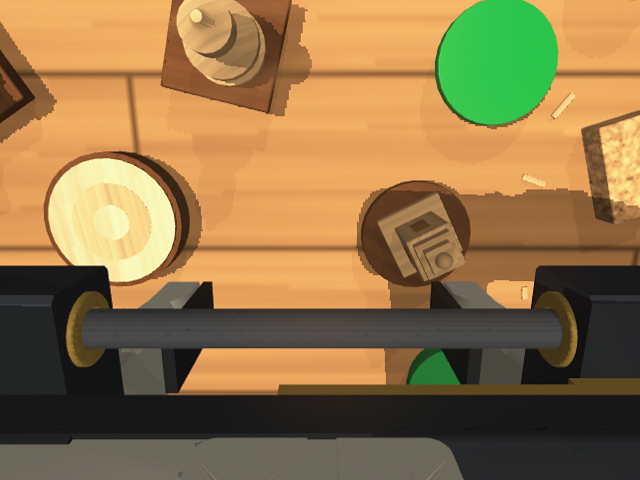

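View pics/top3.png

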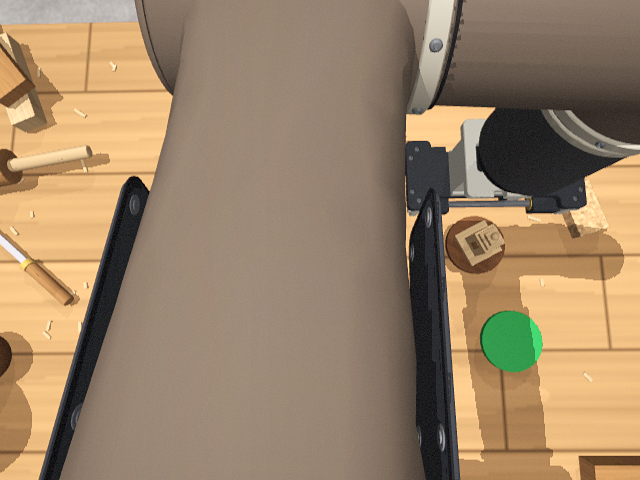

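w3 shows the gourd on the square stand (stem tip at 196,15) and the tower on the dark round stand (roof ball at 444,262, foot corners near 380,222 and 437,193). The arm blocks the middle of the top view. I'll enlarge both carvings.

Run:
```python
import cv2,numpy as np
im=cv2.imread('pics/w3.png');a=cv2.imread('pics/top0.png');f=lambda im,x,y,w,h,k:cv2.resize(im[y:y+h,x:x+w],(w*k,h*k),interpolation=cv2.INTER_CUBIC)
cv2.imwrite('pics/crop2.png',np.vstack([np.hstack([f(im,155,0,140,120,2),f(im,355,175,120,120,4)[:240] if 0 else f(im,355,175,130,120,2),f(a,345,115,60,60,4)]),np.hstack([f(im,355,175,130,120,3),np.pad(f(a,440,210,70,70,4),((0,80),(0,110),(0,0)))])]))
```

```text
(no output)
```

View pics/crop2.png

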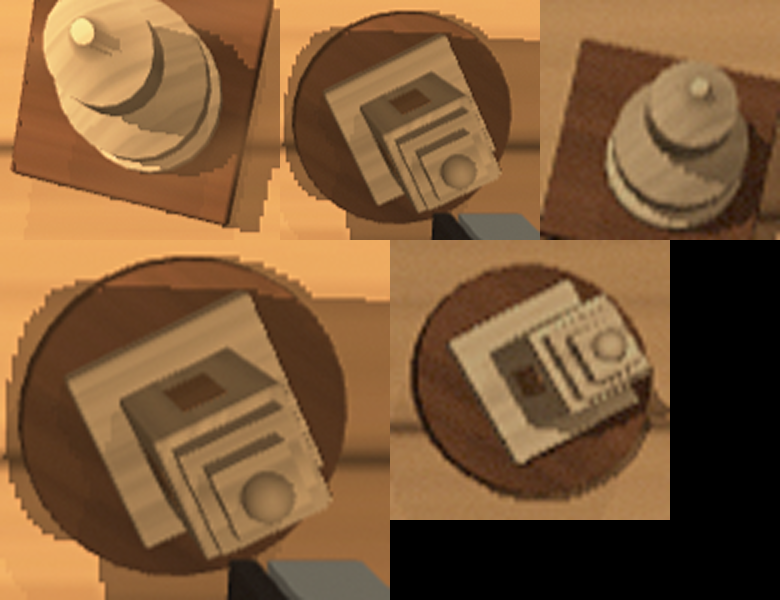

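Run:
```python
from h import *
import pickle
s=pickle.load(open('w3.pkl','rb'));w=cam('wrist',s);t=cam('top')
print('stem',tri(w,[196.5,16.5],t,[385.5,137.25]))
print('ball',tri(w,np.array([268,257])/3+[355,175],t,np.array([219,106])/4+[440,210]))
A=np.array([[67,139],[247,52],[150,307]])/3+[355,175];B=np.array([[60,103],[183,41],[130,224]])/4+[440,210]
for c,X in ((w,A),(t,B)):
    P=plane(c,X,.04);e=P[1]-P[0];f=P[2]-P[0];print(P.round(4).tolist(),'c',(P[1]+P[2])[:2]/2,np.linalg.norm(e),np.linalg.norm(f),np.degrees(np.arctan2(e[1],e[0])),np.degrees(np.arctan2(f[1],f[0])))
for a,b in zip(A,B):print(tri(w,a,t,b))
go(.63,-.14,.22,0)
```

```text
stem (array([ 0.62146998, -0.13654585,  0.14050845]), np.float64(0.0008689043945412036))
ball (array([ 0.44726602, -0.31841806,  0.12595005]), np.float64(0.0006112181254191547))
[[0.4622, -0.2749, 0.04], [0.4909, -0.3325, 0.04], [0.4036, -0.3052, 0.04]] c [ 0.4472612  -0.31886059] 0.06436923887758503 0.0659301423521285 -63.478008117363565 -152.71157560948788
[[0.4612, -0.2763, 0.04], [0.4904, -0.3363, 0.04], [0.4033, -0.306, 0.04]] c [ 0.44688135 -0.32110869] 0.06674645389699028 0.06498965937201835 -64.00644960072002 -152.81600897925554
(array([ 0.46161031, -0.27583165,  0.03888255]), np.float64(0.0015871901038291166))
(array([ 0.49056765, -0.33399948,  0.04120044]), np.float64(0.0035619696764240764))
(array([ 0.40344401, -0.30556855,  0.03996877]), np.float64(0.0007838622056436338))
shift [149.9 -79.6  89.8] turn [ 0. -0. -0.] dist 192.0
```

```bash
python3 -m pendant '[[70,-40,60,0,0,0],[130,-75,100,0,0,0],[141,-83,120,0,0,0],[141,-83,130,0,0,0],[141,-83,130,0,0,0],[141,-83,160,0,0,0],[141,-83,190,0,0,0],[141,-83,204,0,0,0],[141,-83,204,0,0,0],[141,-83,204,0,0,0]]' && python3 -m pendant '[[0,0,0,0,0,0],[0,0,0,0,0,0],[0,0,0,0,0,0],[0,0,0,0,0,0],[0,0,0,0,0,0],[0,0,0,0,0,0]]' 25 20;python3 -c "
from h import *
go(.461,-.007,.1065,0)"
```

```text
time_s: 21.02
tcp_pos: [0.6218, -0.1378, 0.1074]
eef_rot: [180.0, -0.1, -0.1]
contact_force: [-0.3, -0.8, 0.0]
gripper_width: 0.0871
gripper_force: 0.0
time_s: 21.78
tcp_pos: [0.621, -0.1373, 0.1055]
eef_rot: [-180.0, -0.0, -0.1]
contact_force: [0.4, 1.3, -0.1]
gripper_width: 0.0394
gripper_force: 20.0
shift [-160.3 -130.1   -0.9] turn [-0.    -0.    -0.002] dist 206.0
```

```bash
python3 -m pendant '[[0,0,-25,0,0,0],[0,0,-50,0,0,0],[-20,-16,-60,0,0,0],[-50,-41,-60,0,0,0],[-85,-69,-60,0,0,0],[-120,-97,-60,0,0,0],[-150,-122,-60,0,0,0],[-160,-130,-60,0,0,0],[-160,-130,-50,0,0,0],[-160,-130,-30,0,0,0],[-160,-130,-12,0,0,0],[-160,-130,-4,0,0,0],[-160,-130,-1,0,0,0],[-160,-130,-1,0,0,0],[-160,-130,-1,0,0,0]]'; python3 -m pendant '[[0,0,0,0,0,0],[0,0,0,0,0,0],[0,0,0,0,0,0],[0,0,0,0,0,0],[0,0,-40,0,0,0],[0,0,-90,0,0,0],[0,0,-100,0,0,0],[0,0,-100,0,0,0]]' 87; python3 -c "
from h import *
go(.447,-.319,.19,26.5)"
```

```text
time_s: 23.65
tcp_pos: [0.4616, -0.0071, 0.107]
eef_rot: [-180.0, -0.1, -0.1]
contact_force: [-0.3, 0.2, -1.6]
gripper_width: 0.0394
gripper_force: 20.0
time_s: 24.65
tcp_pos: [0.4613, -0.007, 0.2069]
eef_rot: [-179.9, -0.1, -0.1]
contact_force: [-0.6, -0.2, 0.0]
gripper_width: 0.0872
gripper_force: 0.0
shift [-13.8 312.   16.6] turn [-0.001 -0.002 -0.464] dist 313.0
```

```bash
python3 -m pendant '[[-14,312,17,0,0,1.107],[-14,312,17,0,0,1.107],[-14,312,17,0,0,1.107],[-14,312,17,0,0,1.107],[-14,312,17,0,0,1.107],[-14,312,17,0,0,1.107],[-14,312,17,0,0,1.107],[-14,312,17,0,0,1.107],[-14,312,17,0,0,1.107],[-14,312,17,0,0,1.107]]'
python3 - <<'E'
from h import *
go(.447,-.319,.0905,-63.5)
t=cam('top');im=np.ascontiguousarray(r.capture('top')[:,:,::-1]);cv2.imwrite('pics/top4.png',im);hsv=cv2.cvtColor(im,cv2.COLOR_BGR2HSV);m=((hsv[...,0]<18)&(hsv[...,2]<128)&(hsv[...,2]>72)&(hsv[...,1]>140)).astype(np.uint8)
m[:118]=0;m[195:]=0;m[:,:335]=0;m[:,420:]=0
m=cv2.morphologyEx(m,2,np.ones((3,3)));m=cv2.morphologyEx(m,3,np.ones((5,5)));c=max(cv2.findContours(m,0,2)[0],key=cv2.contourArea)[:,0]
print('mask',cv2.minAreaRect(plane(t,c.astype(float),.03)[:,:2].astype(np.float32)))
cv2.imwrite('pics/v3.png',np.hstack([cv2.resize(im[100:260,260:440],(540,480)),cv2.resize(cv2.cvtColor(m*255,8)[100:200,330:430],(250,480))]))
E
```

```text
time_s: 25.9
tcp_pos: [0.447, -0.3185, 0.1897]
eef_rot: [-180.0, -0.0, -63.4]
contact_force: [-0.8, 0.4, -0.2]
gripper_width: 0.087
gripper_force: 0.0
shift [ 0.4  0.2 99.2] turn [-0.    -0.     0.002] dist 99.0
mask ((0.6292824149131775, -0.1047305166721344), (0.05262479558587074, 0.019516244530677795), 74.5153579711914)
```

View pics/v3.png

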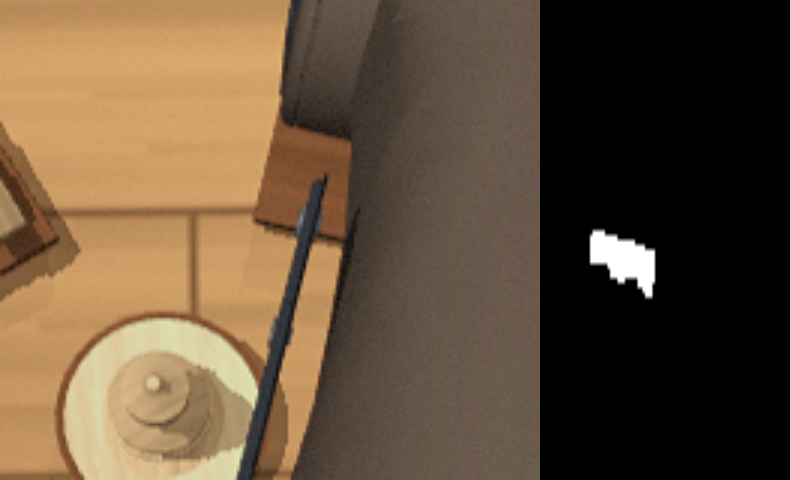

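The gourd stands in the middle of the slice, but the arm hides the square stand. I'll take the stand from top0, where all four corners are visible, and check it against w3.

```bash
python3 - <<'E'
from h import *
import pickle
w=cam('wrist',pickle.load(open('w3.pkl','rb')))
t=cam('top');im=cv2.imread('pics/top0.png');hsv=cv2.cvtColor(im,cv2.COLOR_BGR2HSV);m=((hsv[...,0]<18)&(hsv[...,2]<125)&(hsv[...,2]>66)&(hsv[...,1]>140)).astype(np.uint8)
m[:118]=0;m[190:]=0;m[:,:335]=0;m[:,415:]=0
m=cv2.morphologyEx(m,2,np.ones((3,3)));c=np.vstack([k for k in cv2.findContours(m,0,2)[0] if cv2.contourArea(k)>30])[:,0]
print('mask',cv2.minAreaRect(plane(t,c.astype(float),.03)[:,:2].astype(np.float32)))
B=np.array([[472,40],[572,60],[553,157],[450,136]])/2+[120,105];P=plane(t,B,.03);print('eye',P.round(4).tolist(),P.mean(0));e=np.roll(P,-1,0)-P;print(np.hypot(e[:,0],e[:,1]),np.degrees(np.arctan2(e[:,1],e[:,0])))
Q=plane(w,[[162,84],[268.5,111]],.03);d=(Q[1]-Q[0])[:2];n=np.array([-d[1],d[0]])/np.linalg.norm(d);print('w3',Q,np.linalg.norm(d),np.degrees(np.arctan2(d[1],d[0])),Q.mean(0)[:2]+n*.052)
print(tri(w,[162,84],t,B[3]),tri(w,[268.5,111],t,B[2]))
E
python3 -m pendant '[[0,0,40,0,0,0],[0,0,75,0,0,0],[0,0,95,0,0,0],[0,0,99,0,0,0],[0,0,99,0,0,0],[0,0,99,0,0,0]]' && python3 -m pendant '[[0,0,0,0,0,0],[0,0,0,0,0,0],[0,0,0,0,0,0],[0,0,0,0,0,0],[0,0,0,0,0,0],[0,0,0,0,0,0]]' 30 20
```

```text
mask ((0.6251307129859924, -0.13433457911014557), (0.11382819712162018, 0.10770494490861893), 76.3918228149414)
eye [[0.6895, -0.0932, 0.03], [0.6669, -0.1925, 0.03], [0.5675, -0.1703, 0.03], [0.5902, -0.0695, 0.03]] [ 0.62848965 -0.13137498  0.03      ]
[0.1019183  0.1018765  0.10332975 0.1020853 ] [-102.79586698  167.3843393    77.31695722  -13.40811183]
w3 [[ 0.59237181 -0.07031729  0.03      ]
 [ 0.56797634 -0.16962629  0.03      ]] 0.10226151075251795 -103.80154423147508 [ 0.63067272 -0.13237689]
(array([ 0.59206738, -0.06931334,  0.02608687]), np.float64(0.0016253508465138553)) (array([ 0.56761845, -0.16995661,  0.03067997]), np.float64(0.0008071720954706513))
time_s: 26.7
tcp_pos: [0.4474, -0.3194, 0.0917]
eef_rot: [-179.9, -0.1, -63.5]
contact_force: [0.5, -0.6, 0.3]
gripper_width: 0.0868
gripper_force: 0.0
time_s: 27.45
tcp_pos: [0.4468, -0.3192, 0.0906]
eef_rot: [-180.0, -0.0, -63.5]
contact_force: [0.7, 0.7, -0.2]
gripper_width: 0.0397
gripper_force: 20.0
```

```bash
python3 -c "
from h import *
go(.629,-.132,.0905,-103)"
```

```text
shift [-8.640e+01 -2.465e+02  1.000e-01] turn [-0.    -0.     0.689] dist 261.0
```

```bash
python3 -m pendant '[[0,0,-25,0,0,0],[0,0,-50,0,0,0],[-9,-25,-60,0,0,0.07],[-21,-60,-60,0,0,0.17],[-34,-97,-60,0,0,0.28],[-48,-136,-60,0,0,0.40],[-62,-176,-60,0,0,0.52],[-75,-213,-60,0,0,0.63],[-83,-237,-60,0,0,0.689],[-86,-246,-60,0,0,0.689],[-86,-246,-50,0,0,0.689],[-86,-246,-30,0,0,0.689],[-86,-246,-12,0,0,0.689],[-86,-246,-4,0,0,0.689],[-86,-246,-1,0,0,0.689],[-86,-246,-1,0,0,0.689],[-86,-246,-1,0,0,0.689]]'; python3 -m pendant '[[0,0,0,0,0,0],[0,0,0,0,0,0],[0,0,0,0,0,0],[0,0,0,0,0,0],[0,0,-40,0,0,0],[0,0,-90,0,0,0],[0,0,-120,0,0,0],[0,0,-120,0,0,0]]' 87
python3 - <<'E'
from h import *
im=np.ascontiguousarray(r.capture('top')[:,:,::-1]);cv2.imwrite('pics/top5.png',im)
go(.461,-.007,.2,-50)
t=cam('top');hsv=cv2.cvtColor(im,cv2.COLOR_BGR2HSV);m=((hsv[...,0]<18)&(hsv[...,2]<128)&(hsv[...,2]>60)&(hsv[...,1]>130)).astype(np.uint8)
m[:205]=0;m[285:]=0;m[:,:435]=0;m[:,515:]=0
m=cv2.morphologyEx(m,3,np.ones((7,7)));m=cv2.morphologyEx(m,2,np.ones((5,5)));c=max(cv2.findContours(m,0,2)[0],key=cv2.contourArea)[:,0]
P=plane(t,c.astype(float),.03)[:,:2].astype(np.float32);print('mask',cv2.minAreaRect(P),cv2.minEnclosingCircle(P))
cv2.imwrite('pics/v4.png',cv2.resize(im[90:300,120:520],(800,420)))
E
```

```text
time_s: 29.58
tcp_pos: [0.6289, -0.1326, 0.0922]
eef_rot: [-179.9, 0.0, -103.0]
contact_force: [0.7, 0.0, -1.3]
gripper_width: 0.0398
gripper_force: 20.0
time_s: 30.58
tcp_pos: [0.63, -0.1326, 0.2149]
eef_rot: [-179.7, 0.1, -103.0]
contact_force: [-0.2, 0.7, -0.2]
gripper_width: 0.0867
gripper_force: 0.0
shift [-84.4 191.9  12.4] turn [-0.003 -0.    -0.925] dist 210.0
mask ((0.43237802386283875, -0.281683087348938), (0.10197261720895767, 0.05303633213043213), 17.588876724243164) ((0.43711864948272705, -0.29663750529289246), 0.051574528217315674)
```

View pics/v4.png

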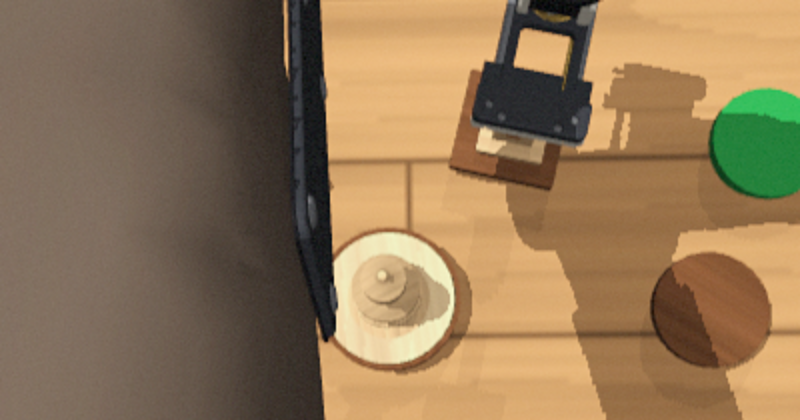

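The round stand (v4 centre about 711,309) is bare but lies partly in the arm's shadow, so I use its rim points in two views.

```bash
python3 - <<'E'
from h import *
import pickle
w=cam('wrist',pickle.load(open('w3.pkl','rb')));t=cam('top')
A=np.array([[651,308],[771,310],[712,252],[711,366]])/2+[120,90];B=np.array([[361,233],[470.5,232],[416,181],[416,285]])
for c,X in((t,A),(w,B)):
    P=plane(c,X,.03);print(P.round(4).tolist(),[(P[0,1]+P[1,1])/2,(P[2,0]+P[3,0])/2],np.linalg.norm(P[0]-P[1]),np.linalg.norm(P[2]-P[3]))
a=cv2.imread('pics/top5.png');h=cv2.cvtColor(a,cv2.COLOR_BGR2HSV)
g=cv2.cvtColor(cv2.imread('pics/top0.png'),cv2.COLOR_BGR2HSV);m=((g[...,0]<18)&(g[...,2]<120)&(g[...,1]>110)).astype(np.uint8);m[:205]=0;m[285:]=0;m[:,:435]=0;m[:,515:]=0
m=cv2.morphologyEx(m,3,np.ones((5,5)));m=cv2.morphologyEx(m,2,np.ones((3,3)));c=max(cv2.findContours(m,0,2)[0],key=cv2.contourArea)[:,0]
P=plane(t,c.astype(float),.03)[:,:2].astype(np.float32);print('mask0',cv2.minAreaRect(P),cv2.minEnclosingCircle(P))
print('heights',[tri(t,A[i],w,B[i])[0][2].round(3) for i in range(4)])
print('gourd',plane(t,np.array([382,274])/2+[120,90],.136))
E
python3 -m pendant '[[-84,192,12,0,0,-0.925],[-84,192,12,0,0,-0.925],[-84,192,12,0,0,-0.925],[-84,192,12,0,0,-0.925],[-84,192,12,0,0,-0.925],[-84,192,12,0,0,-0.925],[-84,192,12,0,0,-0.925],[-84,192,12,0,0,-0.925]]'; python3 -c "
from h import *
go(.461,-.007,.1065,-50)"
```

```text
[[0.4467, -0.2601, 0.03], [0.4436, -0.3744, 0.03], [0.5007, -0.3216, 0.03], [0.3907, -0.3141, 0.03]] [np.float64(-0.3172564733809822), np.float64(0.4457096679921184)] 0.11426848646379059 0.11028591369663136
[[0.4489, -0.2604, 0.03], [0.4498, -0.3724, 0.03], [0.5018, -0.3138, 0.03], [0.3924, -0.3198, 0.03]] [np.float64(-0.3164040442698997), np.float64(0.44709204113629136)] 0.11197036087640054 0.10955122841046472
mask0 ((0.4422917664051056, -0.3154924511909485), (0.11639884114265442, 0.10944770276546478), 43.02649688720703) ((0.4401923716068268, -0.31956973671913147), 0.062618687748909)
heights [np.float64(0.025), np.float64(0.013), np.float64(0.035), np.float64(0.023)]
gourd [[ 0.46548257 -0.00645933  0.136     ]]
time_s: 31.62
tcp_pos: [0.4604, -0.0078, 0.1991]
eef_rot: [180.0, 0.0, -50.2]
contact_force: [-0.8, -0.0, 0.6]
gripper_width: 0.0868
gripper_force: 0.0
shift [-0.1 -1.  92.6] turn [ 0.001  0.    -0.003] dist 93.0
```

```bash
python3 -m pendant '[[1,-2,30,0,0,0],[1,-2,65,0,0,0],[1,-2,85,0,0,0],[1,-2,93,0,0,0],[1,-2,93,0,0,0],[1,-2,93,0,0,0]]' && python3 -m pendant '[[0,0,0,0,0,0],[0,0,0,0,0,0],[0,0,0,0,0,0],[0,0,0,0,0,0],[0,0,0,0,0,0],[0,0,0,0,0,0]]' 25 20;python3 -c "
from h import *
go(.446,-.317,.1065,-50)"
```

```text
time_s: 32.38
tcp_pos: [0.4632, -0.0068, 0.1074]
eef_rot: [-179.9, -0.0, -50.0]
contact_force: [0.1, 0.9, 0.1]
gripper_width: 0.0869
gripper_force: 0.0
time_s: 33.12
tcp_pos: [0.4631, -0.0067, 0.1068]
eef_rot: [-179.9, -0.0, -50.0]
contact_force: [0.4, 0.8, 0.4]
gripper_width: 0.0398
gripper_force: 20.0
shift [2.267e+02 2.125e+02 1.000e-01] turn [-0.001 -0.     0.   ] dist 311.0
```

```bash
python3 -m pendant '[[0,0,-25,0,0,0],[0,0,-55,0,0,0],[16,15,-70,0,0,0],[44,41,-70,0,0,0],[76,71,-70,0,0,0],[110,103,-70,0,0,0],[144,135,-70,0,0,0],[178,167,-70,0,0,0],[206,193,-70,0,0,0],[222,208,-70,0,0,0],[227,212,-65,0,0,0],[227,212,-50,0,0,0],[227,212,-30,0,0,0],[227,212,-12,0,0,0],[227,212,-4,0,0,0],[227,212,-1,0,0,0],[227,212,-1,0,0,0],[227,212,-1,0,0,0]]'; python3 -m pendant '[[0,0,0,0,0,0],[0,0,0,0,0,0],[0,0,0,0,0,0],[0,0,0,0,0,0],[0,0,-40,0,0,0],[0,0,-90,0,0,0],[0,0,-120,0,0,0],[0,0,-120,0,0,0]]' 87; python3 -c "
from h import *
go(.3,.4,.3,-26)"
```

```text
time_s: 35.38
tcp_pos: [0.4464, -0.3172, 0.1082]
eef_rot: [-180.0, -0.1, -50.0]
contact_force: [0.2, -0.5, -2.2]
gripper_width: 0.0397
gripper_force: 20.0
time_s: 36.38
tcp_pos: [0.4473, -0.3177, 0.2305]
eef_rot: [-179.8, -0.3, -50.0]
contact_force: [-0.6, -0.3, -0.6]
gripper_width: 0.0871
gripper_force: 0.0
shift [-644.1 -348.7  -71.7] turn [-0.002 -0.005 -0.419] dist 736.0
```

```bash
python3 -m pendant '[[-20,-15,-70,0,0,0],[-60,-45,-70,0,0,0],[-105,-79,-70,0,0,0],[-150,-113,-70,0,0,0],[-195,-146,-70,0,0,0],[-240,-180,-70,0,0,0],[-285,-214,-70,0,0,0],[-330,-248,-70,0,0,0],[-375,-282,-70,0,0,0],[-420,-315,-70,0,0,0],[-465,-349,-70,0,0,0],[-510,-383,-70,0,0,0],[-555,-417,-70,0,0,0],[-600,-450,-70,0,0,0],[-645,-484,-70,0,0,0],[-680,-511,-70,0,0,0],[-695,-522,-70,0,0,0],[-695,-522,-70,0,0,0]]'
python3 - <<'E'
from h import *
im=np.ascontiguousarray(r.capture('top')[:,:,::-1]);cv2.imwrite('pics/top6.png',im)
cv2.imwrite('pics/side6.png',r.capture('side')[:,:,::-1])
cv2.imwrite('pics/v5.png',cv2.resize(im[105:285,120:520],(800,360),interpolation=cv2.INTER_CUBIC))
E
```

```text
time_s: 38.62
tcp_pos: [0.3988, 0.5513, 0.2957]
eef_rot: [179.9, -0.1, -50.0]
contact_force: [-0.2, -0.7, -0.7]
gripper_width: 0.0871
gripper_force: 0.0
```

View pics/v5.png

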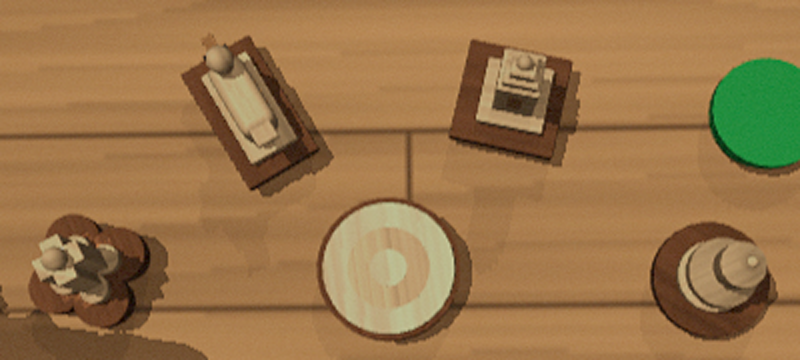

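View pics/side6.png

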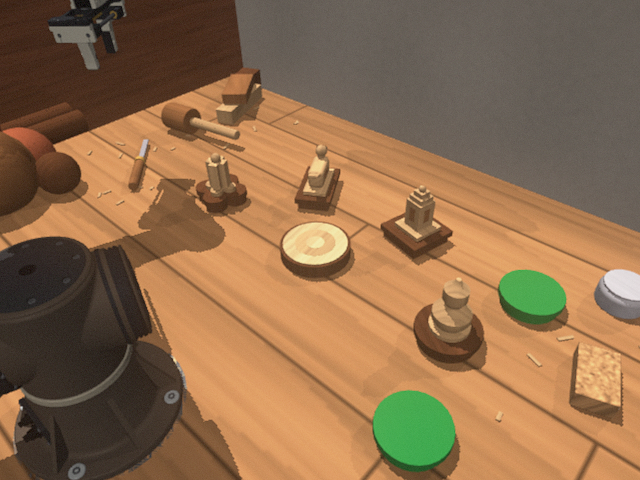

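Each carving now stands upright on its matching stand and the slice is empty. I'll check the centring numerically before handing in.

Run:
```python
from h import *
t=cam('top');s=cam('side');f=lambda u,v:[u/2+120,v/2+105]
for n,a,b,z,g in(('gourd',f(753,262),[459,281],.134,(.446,-.317)),('tower',f(525,62),[422,190],.125,(.629,-.132)),('finial',f(53,260),[216,158],.108,(.461,.286))):
    p,e=tri(t,a,s,b);print(n,p.round(4),e.round(4),'top only',plane(t,a,z)[0].round(4),'goal',g)
P=plane(t,np.array([f(236,51),f(297,148),f(249,163)]),.04);print('duck',(P[0]+P[2])[:2]/2,np.linalg.norm(P[0]-P[1]),np.linalg.norm(P[1]-P[2]),np.degrees(np.arctan2(*(P[0]-P[1])[1::-1])),'goal .619 .1303 31')
```

```text
gourd [ 0.4464 -0.3178  0.1345] 0.0015 top only [ 0.447  -0.3187  0.134 ] goal (0.446, -0.317)
tower [ 0.6294 -0.1329  0.1219] 0.0027 top only [ 0.6293 -0.1335  0.125 ] goal (0.629, -0.132)
finial [0.4596 0.2855 0.1082] 0.0018 top only [0.459  0.2862 0.108 ] goal (0.461, 0.286)
duck [0.62014635 0.1350072 ] 0.11800063969110407 0.04902525077174879 31.680647537659688 goal .619 .1303 31
```

```bash
python3 -c "
from plant import r
print(r.close_job())"
```

```text
the job is handed in; nothing more can be done
None
```

I handed the job in at about 39 s: all four carvings are upright on their matching stands and the slice is empty, with the gourd, tower and finial measured within about 2 mm of centre and the duck within about 5 mm.

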